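Secure the check box in the test channel

TASK

Ready the check box for the safety test: flip the hinged stop down level across the channel, then slide the box along the channel floor, never lifting it out, until its end rests against the stop. Then lay the long keeper bar centrally across both rails, fully down in the notches behind the box, and leave the short bar and everything else where it is.

Things in the scene. Friction and masses are not known exactly. Their poses are not given: they have to be found in the camera images.
- jig: Test channel, fixed to the bench: plate 136 x 320 x 6 mm with two grey rails. Origin on the bench under the channel's centre line; y along it to the stop end (away from the robot), x across (robot's right), z up. Plate y -190 to +130 mm. Channel open at both ends, floor at z 6, clear width 68; rails 20 thick (out to x +-54), top at z 44. Each rail has a notch, open on top, y -68 to -38, floor at z 30.
- channel_home (a point): Point on the channel floor (x 0, y +20, z 6 mm of the jig): the check box's origin is here when the box rests against the lowered stop. Axes as the jig's.
- notch_seat (a point): Point midway between the two notches, level with their floors (x 0, y -53, z 30 mm of the jig): the long bar's origin is here when it lies centred in them. Axes as the jig's. The box, when home, ends 18 mm from this point; if well short of home it is in the bar's way.
- stop_hinge (a point): Hinge axis of the stop, outside the rail on the robot's left (x -62, y +85, z 54 mm of the jig), running along the jig's y between two steel cheeks (tops 62 mm above the bench). Axes as the jig's. With the arm level, its top is 60 mm above the bench and the blade under it spans the mid-channel from 12 mm above the bench, its face to the box at y +75 mm of the jig.
- stop (a joint): Angle of the flip stop, rad. 0: arm leans back away from the channel, 1.92 rad above level; 0.35: upright; 1.92: level across the channel, its end over the far rail (end of travel). Grows as the arm swings towards the jig's +x and down. Friction (0.1 N m) holds it at any angle; 1 to 2 N near its end moves it. Starts at 0 to 0.4.
- stop_tip (a point): Centre of the black grip at the end of the stop's steel arm, 127 mm from the hinge axis. Arm 20 mm wide (along the jig's y), 12 mm thick, centred on the line from hinge to tip; grip 26 mm long, 24 wide, 16 thick. A blade 20 mm thick, 39 to 85 mm from the hinge, sticks out 36 mm from the arm's channel side.
- check_box: The blue-grey die-cast check box standing in the channel: 64 (its x, across the channel) x 110 (y, along it) x 40 mm, with a toggle, knob and terminals on top up to 61 mm over its underside; 0.25 to 0.5 kg. Origin: centre of its underside; y points to the stop. It starts 60 to 100 mm short of home, 2 mm of play each side.
- long_bar: The long keeper bar, loose on the bench: aluminium, 140 mm long (its x), 24 wide (y), 16 high, with an upright black handle plate in the middle, 40 mm along x, 14 mm thick along y, rising from 16 to 66 mm over the bar's underside. 0.2 kg. Origin: centre of its underside, z up. Either end may point either way.
- short_bar: A bar like the long one but only 60 mm long, too short to span the rails; loose on the bench. Not to be used. Long and short bar may lie in either place. Origin: centre of its underside.
- probe_stand: Fixed bystander to the right of the channel: thin upright stand with an empty cradle, 0.28 m high, round foot 80 mm across; the cradle reaches 60 mm either way along the robot's y. Origin: centre of its underside. Keep clear of it.
- tape: Bystander: black tape roll 62 mm across, 18 mm high, lying flat. Origin: centre of its underside.
- parts_case: Bystander: closed parts box 75 x 151 x 37 mm. Origin: centre of its underside.
- label_tape: Bystander: white roll 66 mm across, 26 mm high, lying flat. Origin: centre of its underside.
- marker: Bystander: marker pen 135 mm long, 17 mm thick, lying flat. Origin: centre of its underside.
Things that resemble listed ones, but are neither listed nor needed, are in the scene too. Leave any yellow look-alike of the check_box alone. Leave any purple look-alike of the long_bar alone.

How it is judged:
By the outcome, as a careful person would: the job done as asked, in the order asked, and still so for the second after the job is handed in, with the robot touching nothing.
It also fails if it takes over 66 s, if anything falls off the work surface, if the arm or the gripper's body presses on something with over 40 N, if the wrist force passes 120 N, or if a joint passes its speed limit or range.

ROBOT

A 6-joint arm with a two-finger parallel gripper is mounted at the origin on a cart in front of the work surface, level with it; the furniture and walls round the work are solid. World frame = base frame: x ahead of the robot, y to its left, z up, the work surface at z = 0. Lengths are in mm, angles in degrees, forces in N, time in s.
With the tool pointing down it reaches from about 275 to 875 mm from the base axis. Payload 12.5 kg.
Tool frame: the origin (TCP) lies at the very end of the fingers, on their centre line; the grasp point (between the pads) lies 19 mm behind it; z points along the fingers, y is the line along which they close (so a half turn about z gives the same grasp; the last joint's range is limited). The gripper opens to 85 mm and grips with 20 to 120 N. Pads are 22 mm wide; open, the fingers measure 114 mm over their backs; the gripper's body (76 mm by 85 mm) begins 54 mm behind the grasp point. The pads swing forward as they close: fully open they stand 13 mm farther back than shut.
Start: joints at [-75.722, 20.094, 94.641, -0, 65.266, -4.847], TCP at [180.218, -519.621, 231.29] pointing down, gripper open.
Joint ranges: [-157.81, 157.81], [-45, 120.19], [0.68, 151.7], [-89.99, 269.99], [4.06, 180], [-164.3, 164.3]. Speed limits (degrees/s): [127.2, 127.2, 159.86, 180, 180, 180].

INTERFACE

Orientations are given as a 3x3 rotation matrix whose columns are the frame's x, y, z axes.
In Python, from cell import robot, cams, hand_in gives the robot as it stands. The module is installed in compiled form; this text tells all that it offers.
- The arm moves only by the tool play_rows, never from a script. Its argument "rows" is a list of rows, each a list of 3 entries, a list of its own where there are three numbers: the shift along the world's x, y, z in m, then the turn, a rotation vector about the world's x, y, z in rad, then the gripper command: -1 is shut, 1 is fully open, values between are in proportion. In form: [[[x, y, z], [wx, wy, wz], hand], ...]. A call has 1 to 12 rows; each row is the pose to reach, as a shift and turn from the pose commanded when the call began; what a row does not reach only later rows make up. A row lasts 1/10 s, in which the tool goes at most 50 mm and 8.59 degrees, less where a joint would pass 70% of its speed; a pose out of reach is approached as far as the arm can. A call with a gripper value outside its range is refused whole. The fingers move at their own pace and stop on an object; "newtons" is the grip in N (left out, the last holds). Time passes only in rows, so rows that repeat a pose let the fingers close. It gives the time, the measured TCP pose, the force, the opening and the grip force at its end, in the units of the state.
- robot.observe(): the state, without advancing time (a new reading comes with each control period).
- cams.get_image(name): name is "side" or "top" or "wrist"; returns the picture (480x640x3 uint8, blue, green, red); there is no depth.
- cams.get_calibration(name): a dict with "vfov" (degrees; the focal length in pixels is half the picture's height over the tangent of half this angle, whatever the lens; pixels are square), "cx", "cy" (the principal point, pixels), "R" (3x3) and "t" (3): a world point X has camera coordinates R X + t. Camera axes: x right, y down, z forward; pixel columns grow to the right and rows downward; lengths in mm; the calibration is good to about 2 mm. A picture is of the moment at which its call begins: read the wrist's pose just before it. get_calibration takes no time and is no camera call; for the wrist camera it gives the pose at the moment of the call.
- hand_in(): hands the job in; it is judged then, once.
The state is a dict: "clock": time; "joint_pos": joint angles; "qvel": joint speeds; "joint_efforts": joint torques, N m; "tcp_pos": TCP position; "tcp_rot": TCP orientation; "contact_force": force on the tool from outside, world axes, zero at the start; "torque": the same for the moment, N m; "finger_gap": finger opening in mm; "gripper_force": force on a finger pad.
Only numpy, scipy, OpenCV 4.12 (cv2) and the standard library are available. Lean on these libraries where they do the work, as an engineer would, in place of code of your own. Each camera call takes 0.05 s, during which the arm holds its last target. There are 200 camera calls.

## Working session

There is one attempt and no reset: what is moved stays moved. The work goes in short steps, Python scripts to look and compute and a tool call to move; the robot and the scene stay as the last step left them, time stands still between calls to the robot, and variables do not carry over. Pictures are saved under pics/ and viewed, at most 10 in all, crops included, and the job is handed in when it is done.

Besides the shell and the picture viewer there is one more tool, called after "Request:" by a JSON object that holds its "op" and its "data". play_rows: Moves the arm, as the interface text tells. Its arguments: {"type":"object","properties":{"rows":{"type":"array"},"newtons":{"type":"number"}},"required":["rows"]}

```bash
mkdir -p pics; cat > h.py <<'E'
import numpy as np, cv2
from cell import robot, cams, hand_in
def K(n):
    c=cams.get_calibration(n); f=240/np.tan(np.radians(c['vfov'])/2); return c,f,np.array(c['R']),np.array(c['t'])
def ray(n,u,v,z,cal=None):
    c,f,R,t=cal or K(n); d=R.T@np.array([(u-c['cx'])/f,(v-c['cy'])/f,1]); o=-R.T@t
    return o+d*(z-o[2])/d[2]
def proj(n,X,cal=None):
    c,f,R,t=cal or K(n); p=R@np.array(X,float)+t; return np.array([c['cx']+f*p[0]/p[2],c['cy']+f*p[1]/p[2]])
E
python3 - <<'E'
from h import *
for n in ['top','side']:
    im=cams.get_image(n); cv2.imwrite(f'pics/{n}0.png',im)
    c,f,R,t=K(n); print(n,c['vfov'],-R.T@t,R.round(3).tolist())
o=robot.observe(); print(o['tcp_rot'],o['clock'],o['finger_gap'])
E
```

```text
top 46.0564222355432 [ 465.51812019   48.41883273 1474.54777088] [[0.024, -1.0, -0.005], [-0.998, -0.024, -0.05], [0.05, 0.007, -0.999]]
side 54.79083710128974 [-524.51262389  242.66413946  794.68595078] [[-0.207, -0.978, -0.014], [-0.518, 0.121, -0.847], [0.83, -0.168, -0.531]]
[[ 9.44793554e-01  3.27666091e-01 -2.70110059e-04]
 [ 3.27666194e-01 -9.44793021e-01  1.00607354e-03]
 [ 7.44580837e-05 -1.03903773e-03 -9.99999457e-01]] 0.1 85.41772492706701
```

View pics/top0.png

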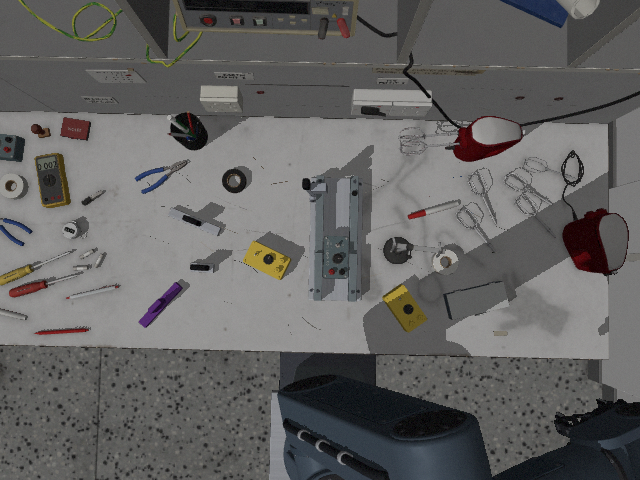

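View pics/side0.png

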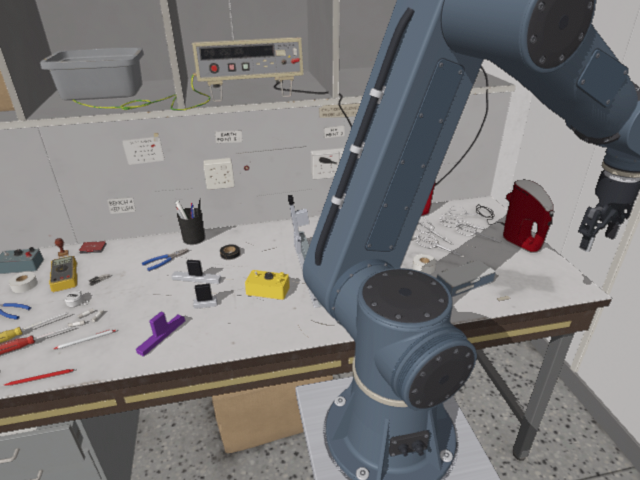

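The top view shows the channel at columns 308–368, rows 176–300, with the stop grip near (307,184) and the box near (336,257). The long bar is near (196,220) and the short one near (203,267). Next I'll zoom in.

```bash
python3 - <<'E'
from h import *
im=cv2.imread('pics/top0.png')
a=cv2.resize(im[165:310,295:385],None,fx=4.1,fy=4.1,interpolation=cv2.INTER_CUBIC)
b=cv2.resize(im[195:285,160:230],None,fx=6,fy=6,interpolation=cv2.INTER_CUBIC)
o=np.zeros((600,800,3),np.uint8); o[:a.shape[0],:a.shape[1]]=a[:600]; o[:b.shape[0],375:375+b.shape[1]]=b[:, :425]
cv2.imwrite('pics/z1.png',o)
for p in [(312,300),(363,300),(335,257),(196,220),(203,267)]: print(p,ray('top',*p,6).round(1))
E
```

```text
(312, 300) [389.8  58.4   6. ]
(363, 300) [393.  -73.6   6. ]
(335, 257) [502.6   1.3   6. ]
(196, 220) [590.7 366.3   6. ]
(203, 267) [468.5 343.9   6. ]
```

View pics/z1.png

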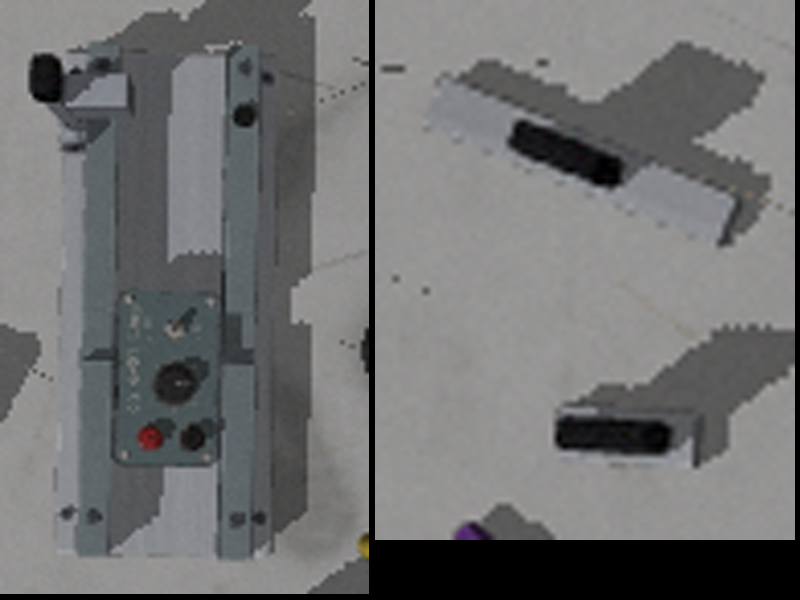

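```bash
cat >> h.py <<'E'
E
python3 - <<'E'
from h import *
A=lambda u,v,z: ray('top',295+u/4.1,165+v/4.1,z)[:2]
B=lambda u,v,z: ray('top',160+(u-375)/6,195+v/6,z)[:2]
pr=lambda n,p:print(n,np.round(p,1).tolist())
bl,br,tr,tl=A(78,556,44),A(252,556,44),A(261,45,44),A(88,45,44)
pr('rails',[bl,br,tr,tl]); pr('w,l',[np.linalg.norm(bl-br),np.linalg.norm(tr-br)])
ey=(tr-br)+(tl-bl); ey/=np.linalg.norm(ey); ex=np.array([ey[1],-ey[0]])
mid=(bl+br+tl+tr)/4; o=mid+ey*30
pr('origin',o); print('yaw ey',np.degrees(np.arctan2(ey[1],ey[0])))
pr('plate',[A(57,553,6),A(271,553,6)]); pr('plateyj',[(A(57,553,6)-o)@ey,(A(57,553,6)-o)@ex,(A(271,553,6)-o)@ex])
bx=[A(117,291,46),A(220,291,46),A(112,463,46),A(220,465,46)]
pr('box jig',[[(b-o)@ex,(b-o)@ey] for b in bx])
for z in (160,170,175,181,185):
    g=A(45,78,z); pr('tip z%d'%z,[(g-o)@ex,(g-o)@ey])
for n,pts,z in [('Lbar',[(447,78),(740,195),(720,243),(428,125)],16),('Lh',[(515,120),(622,163),(610,187),(510,143)],66),('Sh',[(556,418),(672,420),(670,452),(556,452)],66)]:
    q=np.array([B(*p,z) for p in pts]); d=q[1]-q[0]
    pr(n,[*q.mean(0),np.linalg.norm(d),np.linalg.norm(q[2]-q[1]),np.degrees(np.arctan2(d[1],d[0]))])
E
```

```text
rails [[390.4, 53.0], [393.0, -54.0], [709.7, -53.3], [707.3, 54.3]]
w,l [107.1, 316.8]
origin [580.1, 0.1]
yaw ey 0.18431659571512476
plate [[390.0, 66.4], [393.2, -68.7]]
plateyj [-189.9, -67.0, 68.2]
box jig [[-32.8, -25.8], [30.9, -24.5], [-33.7, -131.9], [32.8, -131.8]]
tip z160 [-77.6, 88.3]
tip z170 [-77.4, 86.7]
tip z175 [-77.2, 86.0]
tip z181 [-77.1, 85.0]
tip z185 [-77.0, 84.4]
Lbar [585.3, 367.2, 137.2, 22.4, -110.4]
Lh [583.9, 364.5, 48.4, 11.2, -110.5]
Sh [466.7, 339.9, 48.3, 13.3, -89.6]
```

The jig origin is about (580, 0) with yaw near 0°. The box is about 98 mm short of home, and the stop tip is at about (665, 77, 180). I'll raise the arm and move it over.

Request:
{"op": "play_rows", "data": {"rows": [[[0, 0.03, 0.04], [0, 0, 0], -1], [[0.02, 0.07, 0.08], [0, 0, -0.1], -1], [[0.05, 0.11, 0.11], [0, 0, -0.2], -1], [[0.08, 0.15, 0.13], [0, 0, -0.3], -1], [[0.29, 0.64, 0.15], [0, 0, -0.333], -1], [[0.29, 0.64, 0.15], [0, 0, -0.333], -1], [[0.29, 0.64, 0.15], [0, 0, -0.333], -1], [[0.29, 0.64, 0.15], [0, 0, -0.333], -1], [[0.29, 0.64, 0.15], [0, 0, -0.333], -1], [[0.29, 0.64, 0.15], [0, 0, -0.333], -1], [[0.29, 0.64, 0.15], [0, 0, -0.333], -1], [[0.29, 0.64, 0.15], [0, 0, -0.333], -1]]}}

```text
clock: 1.3
tcp_pos: [409.0, -17.5, 373.4]
tcp_rot: [[1.0, 0.001, 0.0], [0.001, -1.0, -0.0], [0.0, 0.0, -1.0]]
contact_force: [0.7, -1.3, 0.6]
finger_gap: -0.1
gripper_force: 0.0
```

Request:
{"op": "play_rows", "data": {"rows": [[[0.05, 0.14, -0.03], [0, 0, 0], -1], [[0.05, 0.14, -0.03], [0, 0, 0], -1], [[0.05, 0.14, -0.03], [0, 0, 0], -1], [[0.05, 0.14, -0.03], [0, 0, 0], -1], [[0.24, 0.14, -0.12], [0, 0, 0], -1], [[0.24, 0.14, -0.12], [0, 0, 0], -1], [[0.24, 0.14, -0.12], [0, 0, 0], -1], [[0.24, 0.14, -0.12], [0, 0, 0], -1], [[0.24, 0.14, -0.12], [0, 0, 0], -1], [[0.24, 0.14, -0.12], [0, 0, 0], -1], [[0.24, 0.14, -0.12], [0, 0, 0], -1]]}}

```text
clock: 2.4
tcp_pos: [648.2, 120.1, 254.1]
tcp_rot: [[1.0, 0.001, 0.0], [0.001, -1.0, 0.0], [0.0, -0.0, -1.0]]
contact_force: [0.3, 0.6, 0.5]
finger_gap: 0.1
gripper_force: 0.0
```

Request:
{"op": "play_rows", "data": {"rows": [[[0.017, 0.01, -0.05], [0, 0, 0], -1], [[0.017, 0.01, -0.1], [0, 0, 0], -1], [[0.017, 0.01, -0.102], [0, 0, 0], -1], [[0.017, -0.015, -0.1], [0, 0, 0], -1], [[0.017, -0.037, -0.1], [0, 0, 0], -1], [[0.017, -0.05, -0.099], [0, 0, 0], -1], [[0.017, -0.064, -0.098], [0, 0, 0], -1], [[0.017, -0.078, -0.1], [0, 0, 0], -1], [[0.017, -0.092, -0.104], [0, 0, 0], -1], [[0.017, -0.105, -0.11], [0, 0, 0], -1], [[0.017, -0.117, -0.118], [0, 0, 0], -1], [[0.017, -0.117, -0.118], [0, 0, 0], -1]]}}

```text
clock: 3.6
tcp_pos: [665.1, 1.8, 133.5]
tcp_rot: [[1.0, -0.001, -0.003], [-0.001, -1.0, -0.0], [-0.003, 0.0, -1.0]]
contact_force: [-0.3, 0.3, -0.2]
finger_gap: -0.0
gripper_force: 0.0
```

```bash
python3 - <<'E'
from h import *
im=cams.get_image('side'); w=cams.get_image('wrist')
o=np.zeros((480,800,3),np.uint8); o[:,:400]=cv2.resize(im[150:330,240:390],(400,480)); o[:300,400:]=cv2.resize(w,(400,300))
cv2.imwrite('pics/s1.png',o)
E
```

```text
(no output)
```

View pics/s1.png

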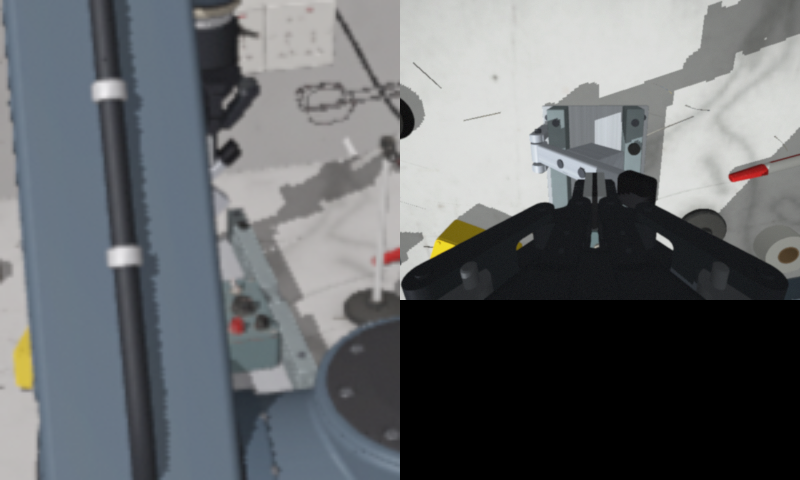

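The wrist view shows the stop arm leaning over the channel and the fingertips on its upper side (wrist pixels about (580,170) to (635,185)). I'll continue down.

Request:
{"op": "play_rows", "data": {"rows": [[[0, -0.01, -0.009], [0, 0, 0], -1], [[0, -0.02, -0.02], [0, 0, 0], -1], [[0, -0.028, -0.033], [0, 0, 0], -1], [[0, -0.034, -0.046], [0, 0, 0], -1], [[0, -0.038, -0.058], [0, 0, 0], -1], [[0, -0.041, -0.068], [0, 0, 0], -1], [[0, -0.041, -0.073], [0, 0, 0], -1], [[0, -0.041, -0.075], [0, 0, 0], -1], [[0, -0.041, -0.075], [0, 0, 0], -1]]}}

```text
clock: 4.6
tcp_pos: [665.9, -37.5, 60.5]
tcp_rot: [[1.0, 0.001, 0.0], [0.001, -1.0, -0.0], [0.0, 0.0, -1.0]]
contact_force: [0.3, 0.1, 0.3]
finger_gap: 0.1
gripper_force: 0.0
```

Request:
{"op": "play_rows", "data": {"rows": [[[0, 0, -0.001], [0, 0, 0], -1], [[0, 0, -0.002], [0, 0, 0], -1], [[0, 0, -0.002], [0, 0, 0], -1]]}}

```text
clock: 4.9
tcp_pos: [666.3, -37.4, 59.9]
tcp_rot: [[1.0, 0.001, 0.001], [0.001, -1.0, -0.0], [0.001, 0.0, -1.0]]
contact_force: [-4.9, 0.9, 11.6]
finger_gap: 0.1
gripper_force: 5.9
```

The stop is level: contact came at z 60 with 11.6 N. Next I go behind the box.

Request:
{"op": "play_rows", "data": {"rows": [[[0, 0, 0.04], [0, 0, 0], -1], [[0, 0.01, 0.08], [0, 0, 0], -1], [[-0.04, 0.038, 0.1], [0, 0, 0], -1], [[-0.24, 0.038, 0.1], [0, 0, 0], -1], [[-0.24, 0.038, 0.1], [0, 0, 0], -1], [[-0.24, 0.038, 0.1], [0, 0, 0], -1], [[-0.24, 0.038, 0.1], [0, 0, 0], -1], [[-0.249, 0.038, 0.1], [0, 0, 0], -1], [[-0.249, 0.038, 0.1], [0, 0, 0], -1]]}}

```text
clock: 5.8
tcp_pos: [416.2, 0.5, 158.9]
tcp_rot: [[1.0, 0.001, 0.001], [0.001, -1.0, -0.0], [0.001, 0.0, -1.0]]
contact_force: [1.0, 0.5, 0.6]
finger_gap: 0.1
gripper_force: 0.0
```

```bash
python3 - <<'E'
from h import *
im=cams.get_image('top'); w=cams.get_image('wrist'); print(robot.observe()['tcp_pos'])
cv2.imwrite('pics/top1.png',im);cv2.imwrite('pics/w1.png',w)
o=np.zeros((600,800,3),np.uint8); o[:,:370]=cv2.resize(im[165:310,295:385],(370,600)); o[:320,373:]=cv2.resize(w,(427,320))
cv2.imwrite('pics/s2.png',o)
E
```

```text
[4.18420617e+02 3.05524399e-01 1.58865959e+02]
```

View pics/s2.png

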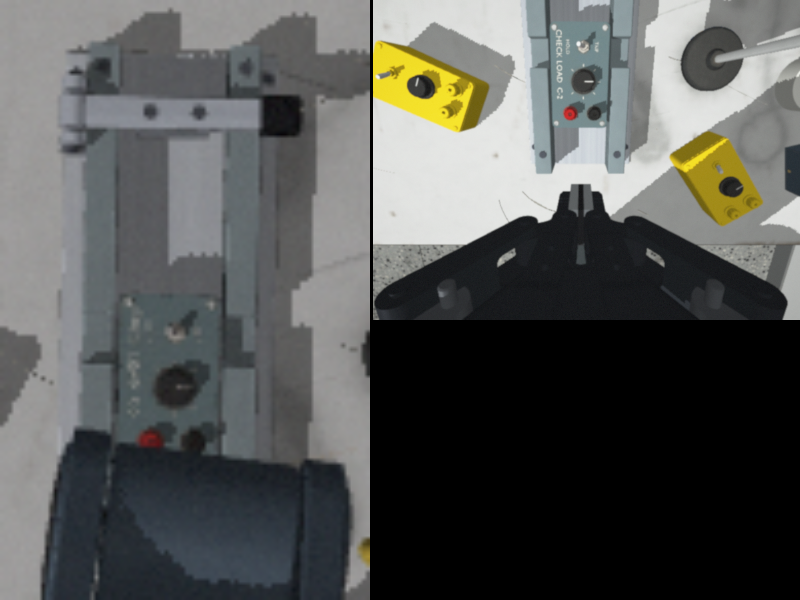

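The picture shows the stop level across the channel, its grip over the far rail at (282,115). The fingers stand clear behind the box, whose end is at row ~460. I'll descend and push.

Request:
{"op": "play_rows", "data": {"rows": [[[0, 0, -0.05], [0, 0, 0], -1], [[0, 0, -0.1], [0, 0, 0], -1], [[0, 0, -0.13], [0, 0, 0], -1], [[0, 0, -0.139], [0, 0, 0], -1], [[0, 0, -0.139], [0, 0, 0], -1], [[0.01, 0, -0.139], [0, 0, 0], -1], [[0.016, 0, -0.139], [0, 0, 0], -1], [[0.022, 0, -0.139], [0, 0, 0], -1], [[0.028, 0, -0.139], [0, 0, 0], -1], [[0.034, 0, -0.139], [0, 0, 0], -1], [[0.04, 0, -0.139], [0, 0, 0], -1]]}}

```text
clock: 7.0
tcp_pos: [457.2, 0.4, 19.5]
tcp_rot: [[1.0, 0.001, -0.0], [0.001, -1.0, 0.0], [-0.0, -0.0, -1.0]]
contact_force: [-5.4, -1.2, 3.7]
finger_gap: 0.1
gripper_force: 2.4
```

Request:
{"op": "play_rows", "data": {"rows": [[[0.006, 0, 0], [0, 0, 0], -1], [[0.012, 0, 0], [0, 0, 0], -1], [[0.018, 0, 0], [0, 0, 0], -1], [[0.024, 0, 0], [0, 0, 0], -1], [[0.03, 0, 0], [0, 0, 0], -1], [[0.036, 0, 0], [0, 0, 0], -1], [[0.042, 0, 0], [0, 0, 0], -1], [[0.048, 0, 0], [0, 0, 0], -1], [[0.054, 0, 0], [0, 0, 0], -1], [[0.06, 0, 0], [0, 0, 0], -1], [[0.066, 0, 0], [0, 0, 0], -1], [[0.066, 0, 0], [0, 0, 0], -1]]}}

```text
clock: 8.2
tcp_pos: [524.2, 0.3, 19.3]
tcp_rot: [[1.0, 0.001, 0.002], [0.001, -1.0, -0.0], [0.002, 0.0, -1.0]]
contact_force: [0.4, 0.8, 0.0]
finger_gap: -0.1
gripper_force: 0.0
```

Request:
{"op": "play_rows", "data": {"rows": [[[0.003, 0, 0], [0, 0, 0], -1], [[0.006, 0, 0], [0, 0, 0], -1], [[0.008, 0, 0], [0, 0, 0], -1], [[0.009, 0, 0], [0, 0, 0], -1], [[0.01, 0, 0], [0, 0, 0], -1], [[0.01, 0, 0], [0, 0, 0], -1]]}}

```text
clock: 8.8
tcp_pos: [533.0, 0.4, 19.2]
tcp_rot: [[1.0, 0.001, 0.0], [0.001, -1.0, -0.0], [0.0, 0.0, -1.0]]
contact_force: [-0.4, -0.1, -0.9]
finger_gap: 0.2
gripper_force: 0.7
```

Request:
{"op": "play_rows", "data": {"rows": [[[0.001, 0, 0], [0, 0, 0], -1], [[0.002, 0, 0], [0, 0, 0], -1], [[0.003, 0, 0], [0, 0, 0], -1], [[0.003, 0, 0], [0, 0, 0], -1]]}}

```text
clock: 9.2
tcp_pos: [533.8, 0.4, 19.1]
tcp_rot: [[1.0, 0.001, -0.005], [0.001, -1.0, 0.0], [-0.005, -0.0, -1.0]]
contact_force: [-13.9, -0.5, 9.7]
finger_gap: -0.3
gripper_force: 6.7
```

The box is home: 14 N against the stop, with its end at x ≈ 545. I'll retreat, lift and go over the long bar.

Request:
{"op": "play_rows", "data": {"rows": [[[-0.025, 0, 0], [0, 0, 0], -1], [[-0.03, 0, 0.03], [0, 0, 0], -1], [[-0.03, 0, 0.08], [0, 0, 0], -1], [[-0.03, 0.02, 0.12], [0, 0, 0.1], -1], [[-0.01, 0.05, 0.15], [0, 0, 0.25], 1], [[0.0, 0.09, 0.18], [0, 0, 0.4], 1], [[0.02, 0.14, 0.18], [0, 0, 0.54], 1], [[0.03, 0.18, 0.18], [0, 0, 0.68], 1], [[0.04, 0.22, 0.18], [0, 0, 0.82], 1], [[0.048, 0.26, 0.18], [0, 0, 0.96], 1], [[0.048, 0.31, 0.18], [0, 0, 1.1], 1], [[0.048, 0.355, 0.18], [0, 0, 1.215], 1]]}}

```text
clock: 10.4
tcp_pos: [584.2, 357.7, 199.5]
tcp_rot: [[0.342, 0.94, 0.001], [0.94, -0.342, 0.001], [0.001, 0.001, -1.0]]
contact_force: [-0.5, -0.9, 0.2]
finger_gap: 85.4
gripper_force: 0.0
```

Request:
{"op": "play_rows", "data": {"rows": [[[0, 0.011, 0], [0, 0, 0], 1], [[0, 0.011, 0], [0, 0, 0], 1]]}}

```text
clock: 10.6
tcp_pos: [583.7, 367.9, 199.0]
tcp_rot: [[0.346, 0.938, 0.001], [0.938, -0.346, 0.0], [0.001, 0.0, -1.0]]
contact_force: [-0.6, 0.2, 0.6]
finger_gap: 85.0
gripper_force: 0.0
```

```bash
python3 - <<'E'
from h import *
o=robot.observe(); print(o['tcp_pos'],np.round(o['tcp_rot'],3).tolist())
cal=K('wrist'); w=cams.get_image('wrist'); t=cams.get_image('top')
np.save('wcal.npy',np.array([cal],dtype=object),allow_pickle=True)
cv2.imwrite('pics/w2.png',w); cv2.imwrite('pics/top2.png',t)
print('handle proj',proj('wrist',(584.5,366,66),cal),proj('wrist',(584.5,366,16),cal))
E
```

```text
[583.67895144 367.92159764 199.04624691] [[0.346, 0.938, 0.001], [0.938, -0.346, 0.0], [0.001, 0.0, -1.0]]
handle proj [313.42097263 224.59877309] [313.12225127 211.37032256]
```

View pics/w2.png

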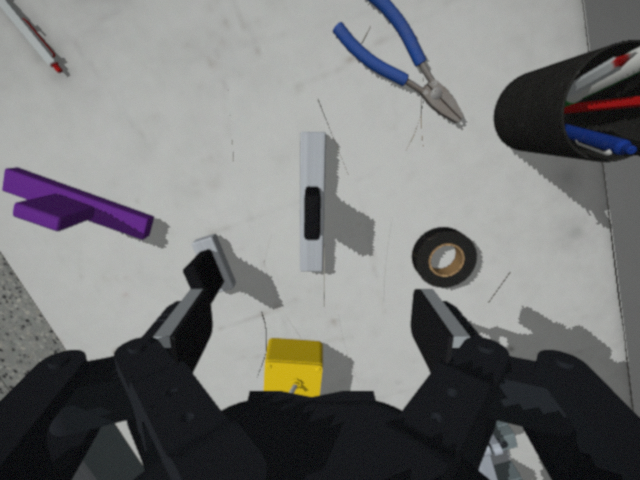

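The long bar is upright in the view, corners about (301,131), (325,131), (323,272), (302,272). Its black handle top spans about (305–321, 187–215).

```bash
python3 - <<'E'
from h import *
cal=np.load('wcal.npy',allow_pickle=True)[0]
w=cv2.imread('pics/w2.png')
hsv=cv2.cvtColor(w,cv2.COLOR_BGR2HSV)
roi=np.zeros(w.shape[:2],np.uint8); roi[120:280,285:340]=1
lab=w.astype(int); m=((lab[...,0]-lab[...,2]>8)&(hsv[...,2]>130)&(roi>0)).astype(np.uint8)
blk=((hsv[...,2]<45)&(roi>0)).astype(np.uint8)
for n,mm,z in (('bar',m|blk,16),('handle',blk,66)):
    mm=cv2.morphologyEx(mm,cv2.MORPH_OPEN,np.ones((3,3)))
    c=max(cv2.findContours(mm,0,2)[0],key=cv2.contourArea); r=cv2.minAreaRect(c); b=cv2.boxPoints(r)
    P=np.array([ray('wrist',*p,z,cal) for p in b]); print(n,r,P.mean(0).round(1),[np.linalg.norm(P[i]-P[i-1]).round(1) for i in (1,2)],[np.degrees(np.arctan2(*(P[i]-P[i-1])[1::-1])).round(1) for i in (1,2)])
for c in [(301,131),(325,131),(323,272),(302,272)]: print(ray('wrist',*c,16,cal).round(1))
for c in [(306,188),(321,188)]: print('htop far',ray('wrist',*c,66,cal).round(1))
E
```

```text
Traceback (most recent call last):
  File "h.py", line 6, in ray
    c,f,R,t=cal or K(n); d=R.T@np.array([(u-c['cx'])/f,(v-c['cy'])/f,1]); o=-R.T@t
            ^^^^^^^^^^^
ValueError: The truth value of an array with more than one element is ambiguous. Use a.any() or a.all()
```

```bash
python3 - <<'E'
from h import *
cal=tuple(np.load('wcal.npy',allow_pickle=True)[0])
w=cv2.imread('pics/w2.png')
hsv=cv2.cvtColor(w,cv2.COLOR_BGR2HSV)
roi=np.zeros(w.shape[:2],np.uint8); roi[120:280,285:340]=1
lab=w.astype(int); m=((lab[...,0]-lab[...,2]>8)&(hsv[...,2]>130)&(roi>0)).astype(np.uint8)
blk=((hsv[...,2]<45)&(roi>0)).astype(np.uint8)
for n,mm,z in (('bar',m|blk,16),('handle',blk,66)):
    mm=cv2.morphologyEx(mm,cv2.MORPH_OPEN,np.ones((3,3)))
    c=max(cv2.findContours(mm,0,2)[0],key=cv2.contourArea); r=cv2.minAreaRect(c); b=cv2.boxPoints(r)
    P=np.array([ray('wrist',*p,z,cal) for p in b]); print(n,r,P.mean(0).round(1),[np.linalg.norm(P[i]-P[i-1]).round(1) for i in (1,2)],[np.degrees(np.arctan2(*(P[i]-P[i-1])[1::-1])).round(1) for i in (1,2)])
for c in [(301,131),(325,131),(323,272),(302,272)]: print(ray('wrist',*c,16,cal).round(1))
for c in [(306,188),(321,188)]: print('htop far',ray('wrist',*c,66,cal).round(1))
E
```

```text
bar ((312.0, 159.5), (53.0, 22.0), 90.0) [600.5 412.7  16. ] [np.float64(20.2), np.float64(48.9)] [np.float64(-20.2), np.float64(-109.7)]
handle ((312.0, 213.0), (50.0, 14.0), 90.0) [586.7 375.4  66. ] [np.float64(11.4), np.float64(42.6)] [np.float64(-20.2), np.float64(-109.8)]
[600.  440.8  16. ]
[620.7 433.2  16. ]
[572.  302.2  16. ]
[551.6 309.7  16. ]
htop far [589.4 397.   66. ]
htop far [600.9 392.8  66. ]
```

The bar is at about (586, 370), yaw 69.8°, length 140 mm as it should be. I'll descend and grip the top of the handle.

Request:
{"op": "play_rows", "data": {"rows": [[[0.002, 0.002, -0.03], [0, 0, 0], 0.2], [[0.002, 0.002, -0.07], [0, 0, 0], 0.2], [[0.002, 0.002, -0.11], [0, 0, 0], 0.2], [[0.002, 0.002, -0.145], [0, 0, 0], 0.2], [[0.002, 0.002, -0.159], [0, 0, 0], 0.2], [[0.002, 0.002, -0.159], [0, 0, 0], -1], [[0.002, 0.002, -0.159], [0, 0, 0], -1], [[0.002, 0.002, -0.159], [0, 0, 0], -1], [[0.002, 0.002, -0.159], [0, 0, 0], -1], [[0.002, 0.002, -0.159], [0, 0, 0], -1], [[0.002, 0.002, -0.159], [0, 0, 0], -1]], "newtons": 50}}

```text
clock: 11.8
tcp_pos: [587.0, 368.7, 42.6]
tcp_rot: [[0.348, 0.938, 0.003], [0.938, -0.348, 0.001], [0.002, 0.002, -1.0]]
contact_force: [-0.8, -2.7, 8.0]
finger_gap: 12.7
gripper_force: 55.0
```

Request:
{"op": "play_rows", "data": {"rows": [[[0, 0, 0.03], [0, 0, 0], -1], [[0, 0, 0.07], [0, 0, 0], -1], [[0, -0.01, 0.1], [0, 0, 0.03], -1], [[-0.01, -0.04, 0.115], [0, 0, 0.08], -1], [[-0.02, -0.08, 0.115], [0, 0, 0.15], -1], [[-0.025, -0.12, 0.115], [0, 0, 0.22], -1], [[-0.03, -0.16, 0.115], [0, 0, 0.29], -1], [[-0.04, -0.2, 0.115], [0, 0, 0.356], -1], [[-0.05, -0.24, 0.115], [0, 0, 0.356], -1], [[-0.06, -0.28, 0.115], [0, 0, 0.356], -1], [[-0.06, -0.32, 0.115], [0, 0, 0.356], -1], [[-0.06, -0.355, 0.115], [0, 0, 0.356], -1]]}}

```text
clock: 13.0
tcp_pos: [525.7, 11.7, 156.2]
tcp_rot: [[-0.001, 1.0, 0.002], [1.0, 0.001, -0.0], [-0.0, 0.002, -1.0]]
contact_force: [0.6, 0.8, -2.4]
finger_gap: 12.8
gripper_force: 53.6
```

Request:
{"op": "play_rows", "data": {"rows": [[[0, -0.013, -0.03], [0, 0, 0], -1], [[0, -0.013, -0.03], [0, 0, 0], -1], [[0, -0.013, -0.03], [0, 0, 0], -1]]}}

```text
clock: 13.3
tcp_pos: [525.8, 0.6, 125.8]
tcp_rot: [[-0.001, 1.0, -0.0], [1.0, 0.001, 0.0], [0.0, -0.0, -1.0]]
contact_force: [-0.2, 0.1, -2.0]
finger_gap: 12.7
gripper_force: 53.6
```

```bash
python3 - <<'E'
from h import *
o=robot.observe(); print(o['tcp_pos'],np.round(o['tcp_rot'],3).tolist(),o['contact_force'])
cal=K('wrist'); w=cams.get_image('wrist'); t=cams.get_image('top')
np.save('wcal3.npy',np.array([cal],dtype=object),allow_pickle=True)
cv2.imwrite('pics/w3.png',w); cv2.imwrite('pics/top3.png',t)
E
```

```text
[525.83597564   0.60588021 125.80809497] [[-0.001, 1.0, -0.0], [1.0, 0.001, 0.0], [0.0, -0.0, -1.0]] [-0.23819809  0.08690019 -2.0141021 ]
```

View pics/w3.png

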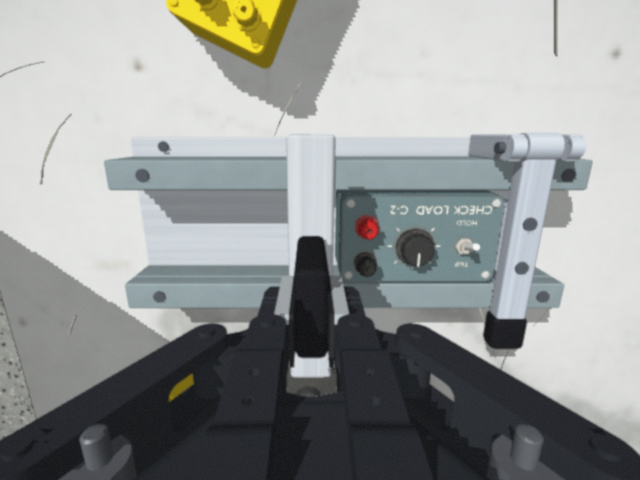

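The held bar hangs over the notch line: far end at row 135 (columns 287–336), near end at row ~377 (columns 288–330). Rail tops are at rows 158–190 and 283–308. The box's near end is at column ~338 and the level stop is on the right.

```bash
python3 - <<'E'
from h import *
cal=tuple(np.load('wcal3.npy',allow_pickle=True)[0])
R=lambda n,u,v,z:print(n,ray('wrist',u,v,z,cal).round(1))
for u,v in [(287,135),(336,135),(288,377),(330,377)]: R('bar',u,v,99)
for u,v in [(106,160),(590,159),(106,189),(590,188)]: R('Lrail',u,v,44)
for u,v in [(128,308),(560,306),(128,283),(560,282)]: R('Rrail',u,v,44)
for u,v in [(338,192),(342,283)]: R('boxend',u,v,46)
for u,v in [(503,190),(497,283)]: R('boxfar',u,v,46)
for X in [(526,0,44)]: print(proj('wrist',X,cal))
w=cv2.imread('pics/w3.png'); g=cv2.cvtColor(w,6)
for c in (310,200,240,420): 
    d=np.abs(np.diff(g[:,c].astype(int))); print(c,[(i,int(d[i])) for i in np.where(d>14)[0] if 110<i<400])
E
```

```text
bar [514.  72.  99.]
bar [537.4  72.1  99. ]
bar [512.1 -65.7  99. ]
bar [536.9 -65.6  99. ]
Lrail [392.8  56.   44. ]
Lrail [705.6  57.1  44. ]
Lrail [389.6  37.2  44. ]
Lrail [710.   38.3  44. ]
Rrail [390.9 -50.8  44. ]
Rrail [708.3 -48.6  44. ]
Rrail [394.  -30.7  44. ]
Rrail [704.3 -29.4  44. ]
boxend [543.2  35.7  46. ]
boxend [547.7 -29.5  46. ]
boxfar [651.6  37.2  46. ]
boxfar [658.  -29.3  46. ]
[311.68339288 242.64918963]
310 [(np.int64(114), 33), (np.int64(115), 32), (np.int64(234), 34), (np.int64(235), 74), (np.int64(236), 58), (np.int64(355), 20), (np.int64(356), 52), (np.int64(357), 64), (np.int64(358), 40), (np.int64(375), 19), (np.int64(376), 40), (np.int64(377), 44), (np.int64(396), 20)]
200 [(np.int64(155), 25), (np.int64(156), 35), (np.int64(188), 17), (np.int64(222), 32), (np.int64(223), 32), (np.int64(263), 16), (np.int64(264), 29), (np.int64(265), 27), (np.int64(282), 15), (np.int64(283), 15), (np.int64(306), 19), (np.int64(307), 15), (np.int64(321), 27), (np.int64(322), 25), (np.int64(323), 16), (np.int64(324), 46), (np.int64(325), 51), (np.int64(326), 21)]
24
[... 273 characters left out ...]
), (np.int64(329), 19), (np.int64(330), 53), (np.int64(331), 59), (np.int64(332), 29)]
420 [(np.int64(155), 26), (np.int64(156), 27), (np.int64(159), 16), (np.int64(188), 34), (np.int64(189), 32), (np.int64(192), 17), (np.int64(204), 18), (np.int64(205), 35), (np.int64(207), 35), (np.int64(208), 22), (np.int64(211), 38), (np.int64(212), 30), (np.int64(213), 21), (np.int64(214), 42), (np.int64(215), 17), (np.int64(228), 21), (np.int64(233), 15), (np.int64(252), 27), (np.int64(253), 31), (np.int64(272), 19), (np.int64(273), 21), (np.int64(280), 20), (np.int64(282), 33), (np.int64(283), 32), (np.int64(321), 28), (np.int64(322), 20), (np.int64(323), 36), (np.int64(324), 70), (np.int64(325), 44)]
```

In the same wrist view the bar centre is at y 3.2 and the channel centre at about 3.5, so it is centred. It needs +1.5 mm in x and about 0.7° of turn. I'll lower it.

Request:
{"op": "play_rows", "data": {"rows": [[[0.0015, 0.0005, 0], [0, 0, 0.012], -1], [[0.0015, 0.0005, -0.015], [0, 0, 0.012], -1], [[0.0015, 0.0005, -0.03], [0, 0, 0.012], -1], [[0.0015, 0.0005, -0.038], [0, 0, 0.012], -1], [[0.0015, 0.0005, -0.042], [0, 0, 0.012], -1], [[0.0015, 0.0005, -0.045], [0, 0, 0.012], -1], [[0.0015, 0.0005, -0.045], [0, 0, 0.012], -1]]}}

```text
clock: 14.1
tcp_pos: [527.5, 1.0, 80.4]
tcp_rot: [[-0.013, 1.0, 0.0], [1.0, 0.013, -0.0], [-0.0, 0.0, -1.0]]
contact_force: [-0.3, 0.0, -1.6]
finger_gap: 12.9
gripper_force: 53.6
```

Request:
{"op": "play_rows", "data": {"rows": [[[0, 0, -0.003], [0, 0, 0], -1], [[0, 0, -0.005], [0, 0, 0], -1], [[0, 0, -0.007], [0, 0, 0], -1], [[0, 0, -0.008], [0, 0, 0], -1], [[0, 0, -0.009], [0, 0, 0], -1], [[0, 0, -0.009], [0, 0, 0], -1]]}}

```text
clock: 14.7
tcp_pos: [527.5, 0.8, 72.5]
tcp_rot: [[-0.013, 1.0, 0.0], [1.0, 0.013, -0.0], [-0.0, 0.0, -1.0]]
contact_force: [-5.2, -0.5, 16.7]
finger_gap: 12.9
gripper_force: 56.4
```

The bar is seated: TCP z is 72.5 against 72.6 expected. I'll release and lift.

Request:
{"op": "play_rows", "data": {"rows": [[[0, 0, 0.001], [0, 0, 0], -0.4], [[0, 0, 0.001], [0, 0, 0], -0.4], [[0, 0, 0.001], [0, 0, 0], -0.4], [[0, 0, 0.001], [0, 0, 0], -0.4], [[0, 0, 0.015], [0, 0, 0], -0.4], [[0, 0, 0.04], [0, 0, 0], -0.4], [[0, 0, 0.08], [0, 0, 0], -0.4], [[-0.02, 0, 0.12], [0, 0, 0], -0.4], [[-0.05, 0, 0.16], [0, 0, 0], -0.4], [[-0.09, 0, 0.18], [0, 0, 0], -0.4], [[-0.09, 0, 0.18], [0, 0, 0], -0.4]]}}

```text
clock: 15.8
tcp_pos: [435.2, 1.0, 255.0]
tcp_rot: [[-0.013, 1.0, 0.005], [1.0, 0.013, -0.001], [-0.001, 0.005, -1.0]]
contact_force: [-0.3, -0.5, 0.2]
finger_gap: 25.5
gripper_force: 0.0
```

```bash
python3 - <<'E'
from h import *
o=robot.observe(); print(o['tcp_pos'])
cal=K('wrist'); w=cams.get_image('wrist'); t=cams.get_image('top')
np.save('wcal4.npy',np.array([cal],dtype=object),allow_pickle=True)
cv2.imwrite('pics/w4.png',w); cv2.imwrite('pics/top4.png',t)
o=np.zeros((480,800,3),np.uint8); o[:375,:500]=cv2.resize(w,(500,375)); o[:,503:]=cv2.resize(t[165:310,295:385],(297,480))
cv2.imwrite('pics/s4.png',o)
E
```

```text
[435.22160071   0.99926804 254.96306973]
```

View pics/s4.png

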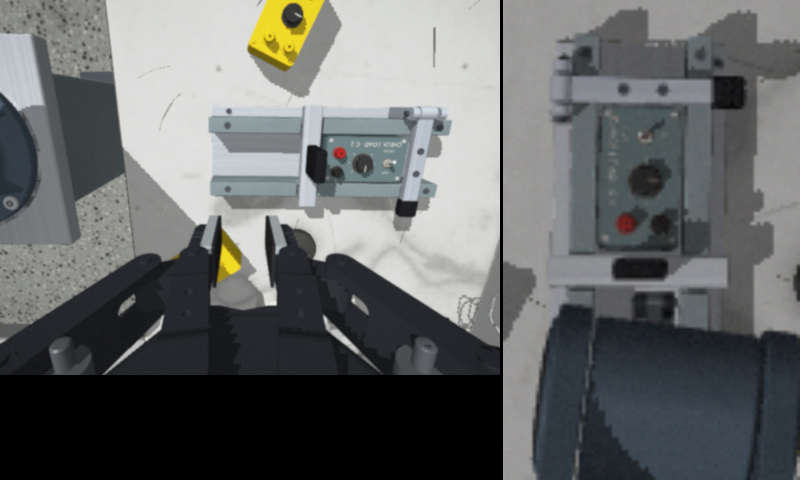

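The wrist and top views show the bar down across both rails behind the box, the box up against the level stop, and the hand clear. One quick numeric check of the centring before handing in.

```bash
python3 - <<'E'
from h import *
cal=tuple(np.load('wcal4.npy',allow_pickle=True)[0])
w=cv2.imread('pics/w4.png'); g=cv2.GaussianBlur(cv2.cvtColor(w,6),(3,3),0).astype(int)
def edges(img,col,a,b,z,n,cal=None,th=9):
    d=np.diff(img[a:b,col]); 
    pk=[i for i in range(1,len(d)-1) if abs(d[i])>th and abs(d[i])>=abs(d[i-1]) and abs(d[i])>abs(d[i+1])]
    return [(a+i,round(float(ray(n,col,a+i+.5,z,cal)[1]),1)) for i in pk]
print('bar',edges(g,392,120,290,46,'wrist',cal))
for c in (330,355): print('rails',edges(g,c,120,290,44,'wrist',cal))
t=cv2.cvtColor(cv2.imread('pics/top4.png'),6).T.astype(int)
# rows of top image: bar row ~165+270/3.31, rail row above the box
for r,z in ((246,46),(247,46),(205,44),(215,44)):
    d=np.diff(t[295:385,r]); print(r,[(295+i,round(float(ray('top',295+i+.5,r,z)[1]),1),int(d[i])) for i in range(len(d)) if abs(d[i])>12])
E
```

```text
bar [(121, 85.2), (186, 21.1), (222, -17.5), (263, -64.5), (273, -76.5), (276, -80.2)]
rails [(148, 58.4), (168, 38.5), (195, 10.4), (224, -21.1), (232, -30.1), (249, -49.7), (266, -69.8)]
rails [(148, 58.8), (169, 37.8), (194, 11.8), (225, -21.9), (233, -30.9), (249, -49.3), (267, -70.6), (275, -80.3)]
246 [(303, 82.9, 58), (327, 22.2, -103), (328, 19.6, -20), (344, -20.9, 61), (347, -28.5, 49), (362, -66.4, -63), (370, -86.6, 59), (383, -119.5, -93)]
247 [(303, 82.9, 57), (327, 22.1, -94), (328, 19.6, -22), (344, -20.9, 56), (346, -26.0, 53), (362, -66.5, -67), (363, -69.0, 15), (370, -86.7, 55), (383, -119.6, -91)]
205 [(309, 70.3, -20), (314, 57.6, -33), (322, 37.2, -36), (323, 34.7, -20), (324, 32.1, 41), (326, 27.0, 15), (327, 24.5, 18), (328, 21.9, -18), (330, 16.8, 18), (331, 14.3, -23), (335, 4.1, 78), (336, 1.6, -73), (337, -1.0, -28), (338, -3.5, 15), (339, -6.0, -15), (340, -8.6, 22), (342, -13.7, 18), (344, -18.8, -14), (349, -31.5, 16), (357, -51.8, -31), (358, -54.4, 18), (371, -87.4, 62)]
215 [(315, 54.4, -31), (322, 36.6, -53), (323, 34.1, 27), (328, 21.4, -18), (334, 6.1, -21), (335, 3.6, -34), (340, -9.1, 16), (344, -19.3, 32), (348, -29.5, -13), (349, -32.0, 35), (357, -52.3, -13), (361, -62.5, -25), (362, -65.0, 14), (370, -85.3, 55)]
```

The bar is within about 1.5 mm of centre and fully seated, so I'll hand in.

```bash
python3 -c "
from h import *
print(hand_in())"
```

```text
the job is handed in; nothing more can be done
None
```

I handed the job in at about 16 s: the stop is level, the box rests against it, and the long bar lies fully down in the notches, about 1.5 mm off centre; I moved nothing else.

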